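Seat a fuel rail in the bench fixture and snug the screw clamp

ROBOT

A 6-joint arm with a two-finger parallel gripper is mounted at the origin on the work surface. World frame = base frame: x ahead of the robot, y to its left, z up, the work surface at z = 0. Lengths are in mm, angles in rad, forces in N, time in s.
With the tool pointing down it reaches from about 275 to 875 mm from the base axis. Payload 12.5 kg.
Tool frame: the origin (TCP) lies midway between the tips of the shut fingers; the grasp point (between the pads) lies 19 mm behind it; z points along the fingers, y is the line along which they close (so a half turn about z gives the same grasp; the last joint's range is limited). The gripper opens to 85 mm and grips with 20 to 120 N. Pads are 22 mm wide; open, the fingers measure 114 mm over their backs; the gripper's body (76 mm by 85 mm) begins 54 mm behind the grasp point. The pads swing forward as they close: fully open they stand 13 mm farther back than shut.
Start: joints at [-1.423, 0.351, 1.652, -0, 1.139, -0.085], TCP at [126.907, -535.144, 231.29] pointing down, gripper open.
Joint ranges: [-2.75, 2.75], [-0.79, 2.1], [0.01, 2.65], [-1.57, 4.71], [0.07, 3.14], [-2.87, 2.87]. Speed limits (rad/s): [2.22, 2.22, 2.79, 3.14, 3.14, 3.14].

INTERFACE

Orientations are given as a rotation vector (axis times angle).
In Python, from rig import robot gives the robot as it stands.
- The arm moves only by the tool play_rows, never from a script. Its argument "plan" is a list of rows, each a list of 4 numbers: the shift along the tool's x, y, z in cm, then the turn about the tool's z in degrees. In form: [[dx, dy, dz, twist], ...]. A call has exactly 5 rows; each row is the pose to reach, as a shift and turn from the pose commanded when the call began, along the tool's axes at that moment; what a row does not reach only later rows make up. A row lasts 1/8 s, in which the tool goes at most 62.5 mm and 10.7 degrees, less where a joint would pass 70% of its speed; a pose out of reach is approached as far as the arm can. A call with a gripper value outside its range is refused whole. "hand" is the closure in counts, from 0 (fully open) to 255 (shut), set as the call begins (left out, the last holds). The fingers move at their own pace and stop on an object; "force" is the grip in N (left out, the last holds). Time passes only in rows, so rows that repeat a pose let the fingers close, or fill a call up. It gives the time, the measured TCP pose, the force, the opening and the grip force at its end, in the units of the state.
- robot.get_state(): the state, without advancing time (a new reading comes with each control period).
- robot.grab_frame(name): name is "scene" or "top"; returns the picture (420x560x3 uint8, red, green, blue); there is no depth.
- robot.get_calibration(name): a dict with "fx", "fy", "cx", "cy" (pixels), "T" (4x4, takes a point from camera to world coordinates). Camera axes: x right, y down, z forward; pixel columns grow to the right and rows downward; lengths in mm; the calibration is good to about 2 mm. A picture is of the moment at which its call begins. get_calibration takes no time and is no camera call.
- robot.finish_job(): hands the job in; it is judged then, once.
The state is a dict: "time": time; "joint_pos": joint angles; "qd": joint speeds; "tau": joint torques, N m; "ee_pos": TCP position; "orientation": TCP orientation; "ft_force": force on the tool from outside, world axes, zero at the start; "ft_torque": the same for the moment, N m; "opening": opening from 0.0 (shut) to 1.0 (fully open); "finger_force": force on a finger pad.
Only numpy, scipy, OpenCV 4.12 (cv2) and the standard library are available. Lean on these libraries where they do the work, as an engineer would, in place of code of your own. Each camera call takes 0.05 s, during which the arm holds its last target. There are 200 camera calls.

TASK

Push the square aluminium fuel rail along its channel gently until it sits fully home against the end stop, without ramming it. Then turn the crank of the screw clamp clockwise until its pad meets the rail and snug it by feel: firmly held, but not forced, or the rail is dented. Let go of the crank and leave the can, bottle and wrench alone.

Things in the scene. Friction and masses are not known exactly. Their poses are not given: they have to be found in the camera images.
- bed: fixed steel bed plate of the fixture, 62 wide (its x), 12 high, along its y from -40 to 150, with two low side rails (tops 24 above the bench, inner faces at x = +-18, y -30 to 120) forming a channel; origin on the bench under the axis of the clamp's screw; z up. Bed, stop and clamp share this origin and yaw, which vary from start to start
- stop: fixed dark steel end stop across the channel, 62 x 14 x 40 high; same origin and axes as the bed; its face towards the rail lies at y = -30 of that frame. Bring the rail up to it at no more than about 50 mm/s
- clamp: fixed grey cast C-frame screw clamp; origin and axes as the bed. Post at x = 62 to 98; overhead arm from the post to the screw axis at z = 87 to 113; above that only the crank. Under the vertical screw (x = y = 0) a round pad, 28 across, presses down. Its stub is set up to 6 in or out, so the pad's height is not known exactly: it starts 5 to 26 clear of the rail
- screw (a joint): angle of the clamp's screw and crank, rad; grows clockwise seen from above, which closes the clamp: 20 mm lower per turn (pad, crank and grip together). At 0 the crank points along the fixture's +x, at q along (cos q, -sin q) in its x, y. Starts at 0 to 2.6, can turn from -1 to 10.8. It holds where it is left
- knob (a point): centre of the upright black revolving grip at the end of the crank, 20 in diameter, 41 high (from 22 below to 19 above this point; the flat crank bar lies just below), 45 from the screw axis, about 152 to 182 above the bench; it spins freely on its pin, so a gripper can hold it with fixed orientation while going round
- rail_center (a point): centre of the fuel rail, a loose square aluminium bar 32 wide (its x), 190 long (its y), 30 high, about 0.4 kg, lying in the channel on the bed (underside 12 above the bench), pulled 20 to 60 out from the stop; same axes as the bed
- rail_outer (a point): centre of the rail's outer end face (+y end, away from the stop), to push on; clear of the bed plate's end by 10 when home
- rail_inner (a point): centre of the rail's inner end face (-y end), which must meet the stop
- can: bystander: round tin, 84 in diameter, 100 high, origin under its centre
- bottle: bystander: amber bottle, 52 in diameter, 150 high, origin under its centre
- wrench: bystander: steel wrench 170 long lying on the bench along its x
- axis (a point): point on the screw axis level with the grip's middle. FEEL: thread friction takes about 9 N at the grip when running free (a pause may show 3 to 9 N). Once the pad is on the rail the push rises by about 5 N per rad (pad force: 14 N per 1 N more at the grip; spring seat, 25 N per mm). Snug is 3.5 to 7.5 N more than free (pad 45 to 110 N); about 10 N more (140 N) dents the rail
Mind the look-alikes: they are no part of the job. Of the things like the part that bears rail_center, leave any that is green; of the rest the larger one is meant.

How it is judged (in metres and radians):
On the way, in this order (a step that is already met when the one before it is completed fails the run):
1. the rail sits home against the stop (within 3 mm) (y of rail_inner in the frame of bed below -0.027 m), for 0.2 s.
2. the pad has met the rail (over 10 N) (contact force between clamp and rail above 10 N), for 0.2 s.
At the end, for the whole second after the job is handed in: the rail rests within 3 mm of the end stop, held by the clamp's pad with 45 to 110 N, at rest and with the crank released (y of rail_inner in the frame of bed below -0.027 m and contact force between clamp and rail between 45 and 110 N and linear speed of rail below 0.01 m/s); the robot touches nothing.
It fails at once if the pad dents the rail (over 140 N) (contact force between clamp and rail above 140 N).
It fails at once if the rail is rammed against the stop (over 80 N) (contact force between stop and rail above 80 N).
It fails at once if the can, bottle or wrench is moved (over 30 mm) (distance of any of can, bottle, wrench from where it was at the start of the episode above 0.03 m).
It also fails if it takes over 70 s, if anything falls off the work surface, if the arm or the gripper's body presses on something with over 40 N, if the wrist force passes 120 N, or if a joint passes its speed limit or range.

## Working session

There is one attempt and no reset: what is moved stays moved. The work goes in short steps, Python scripts to look and compute and a tool call to move; the robot and the scene stay as the last step left them, time stands still between calls to the robot, and variables do not carry over. Pictures are saved under pics/ and viewed, at most 10 in all, crops included, and the job is handed in when it is done.

Besides the shell and the picture viewer there is one more tool, called after "Emit:" as name([rows], argument=value, ...), one row to a line, values as JSON. play_rows: Moves the arm, as the interface text tells. Its arguments: {"type":"object","properties":{"plan":{"type":"array"},"hand":{"type":"number"},"force":{"type":"number"}},"required":["plan"]}

```bash
mkdir -p pics
python3 - <<'E'
from rig import robot
import cv2
for n in("scene","top"):
    cv2.imwrite(f"pics/{n}0.png",robot.grab_frame(n)[:,:,::-1]);c=robot.get_calibration(n);print(n,c)
print(robot.get_state())
E
```

```text
scene {'fx': 415.17875677121015, 'fy': 415.17875677121015, 'cx': 282.16196688639843, 'cy': 210.48231764802136, 'T': array([[ 5.90790820e-01,  5.18776246e-01, -6.17929942e-01,
         1.16548132e+03],
       [ 8.06658366e-01, -3.95345342e-01,  4.39322593e-01,
        -4.93921029e+02],
       [-1.63855988e-02, -7.58006112e-01, -6.52041598e-01,
         8.12573606e+02],
       [ 0.00000000e+00,  0.00000000e+00,  0.00000000e+00,
         1.00000000e+00]])}
top {'fx': 438.09965008858177, 'fy': 438.09965008858177, 'cx': 280.8156126904875, 'cy': 203.67239103106184, 'T': array([[ 1.45061124e-02, -9.94256966e-01,  1.06031399e-01,
         4.07020542e+02],
       [-9.99818947e-01, -1.57292237e-02, -1.07081887e-02,
         3.56925050e+00],
       [ 1.23144828e-02, -1.05856868e-01, -9.94305123e-01,
         1.34129901e+03],
       [ 0.00000000e+00,  0.00000000e+00,  0.00000000e+00,
         1.00000000e+00]])}
{'time': 0.1, 'joint_pos': array([-1.42260188e+00,  3.51199261e-01,  1.65231883e+00,  1.01050028e-06,
        1.13908846e+00, -8.45987214e-02]), 'qd': array([-0.00118358, -0.00120082,  0.0001802 ,  0.00052534, -0.00063933,
       -0.00127281]), 'tau': array([ 3.11523991e-04, -5.06832576e+01, -2.91877556e+01, -9.97778261e-05,
        2.64751732e-03,  1.41926628e-05]), 'ee_pos': array([ 126.86789062, -534.88443262,  230.81867684]), 'orientation': array([-3.11932878e+00, -3.64727171e-01,  4.91770733e-05]), 'ft_force': array([-1.01823315,  0.34870156,  0.1659368 ]), 'ft_torque': array([ 0.04094738,  0.05081854, -0.00048545]), 'finger_force': 0.0, 'opening': 0.9985717448690998}
```

View pics/scene0.png

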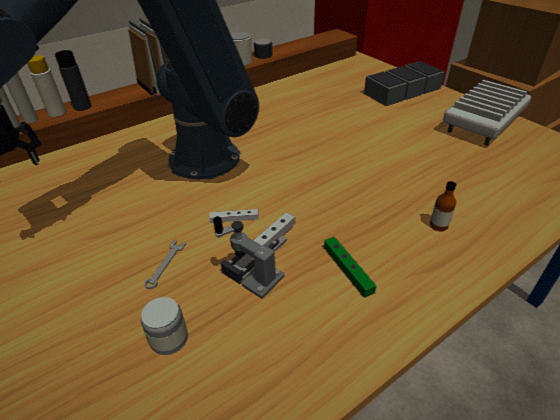

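View pics/top0.png

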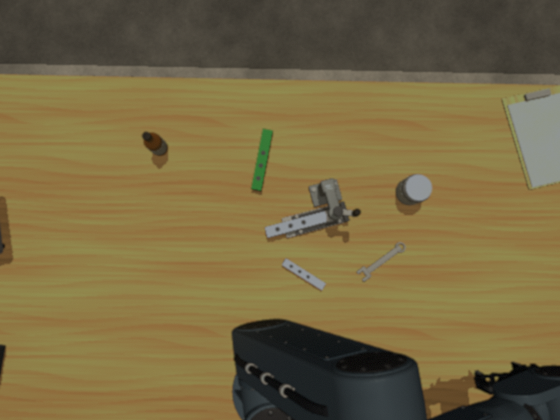

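Scene view: the fixture is at about (258,250), with the green decoy at (350,267), a small white decoy at (234,215), the can at (165,325), the wrench at (165,265) and the bottle at (443,210). Top view: the rail runs from (267,232) to about (330,215), the knob is at (356,212) and the post at (320,192). Next I'll zoom in on the fixture.

```bash
python3 - <<'E'
import cv2,numpy as np
a=cv2.imread("pics/top0.png")[165:255,250:380];b=cv2.imread("pics/scene0.png")[200:305,195:310]
a=cv2.resize(a,None,fx=6,fy=6,interpolation=cv2.INTER_CUBIC);b=cv2.resize(b,None,fx=5.5,fy=5.5,interpolation=cv2.INTER_CUBIC)
cv2.imwrite("pics/ta.png",cv2.convertScaleAbs(a,alpha=1.3));cv2.imwrite("pics/sa.png",cv2.convertScaleAbs(b,alpha=1.3))
E
cat > h.py <<'E'
import numpy as np,cv2
from rig import robot
def ray(n,u,v):
    c=robot.get_calibration(n);T=c["T"];d=T[:3,:3]@np.array([(u-c["cx"])/c["fx"],(v-c["cy"])/c["fy"],1]);return T[:3,3],d
def onz(n,u,v,z):
    o,d=ray(n,u,v);return o+d*(z-o[2])/d[2]
def tri(p,q):
    o1,d1=ray("top",*p);o2,d2=ray("scene",*q)
    s=np.linalg.lstsq(np.c_[d1,-d2],o2-o1,rcond=None)[0];a=o1+d1*s[0];b=o2+d2*s[1];return (a+b)/2,np.linalg.norm(a-b)
def proj(n,p):
    c=robot.get_calibration(n);T=c["T"];q=T[:3,:3].T@(np.array(p)-T[:3,3]);return np.array([c["fx"]*q[0]/q[2]+c["cx"],c["fy"]*q[1]/q[2]+c["cy"]])
E
```

```text
(no output)
```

View pics/ta.png

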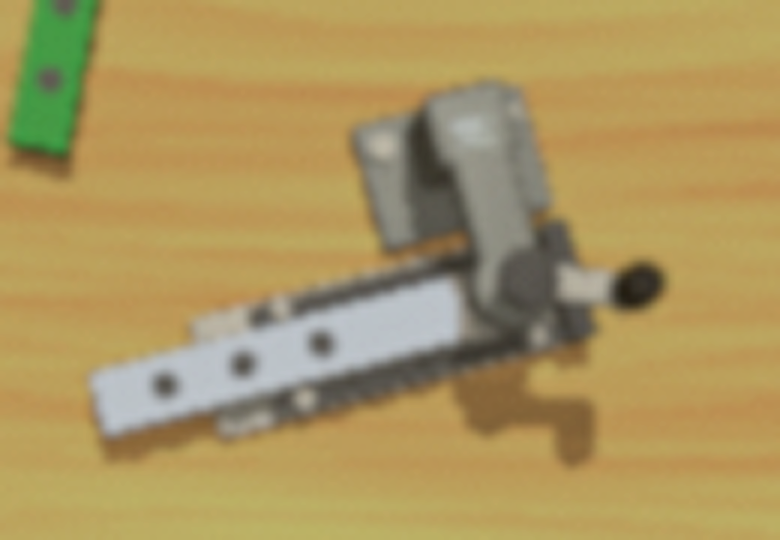

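View pics/sa.png

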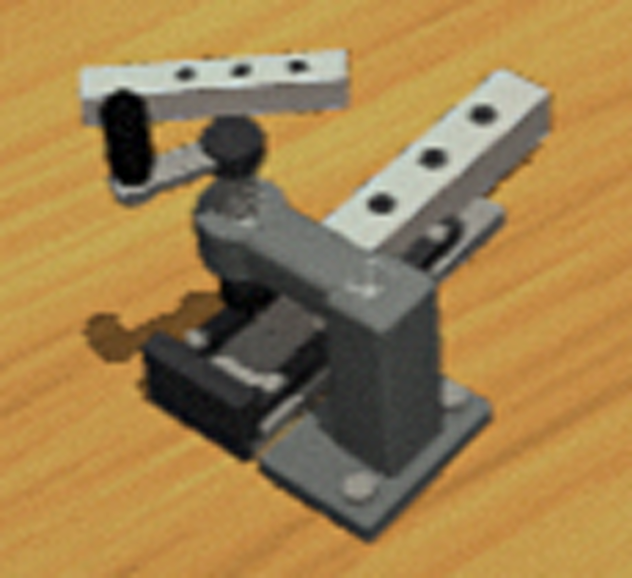

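Top crop: the rail's outer top corners are at (92,377) and (106,437), the hub at (527,283) and the grip at (638,286). Scene crop: the grip centre is at (127,138), the hub dome at (233,148), and the rail's outer top corners are at (503,70) and (550,97).

Run:
```python
from h import *
t=lambda x,y:((x+.5)/6-.5+250,(y+.5)/6-.5+165)
s=lambda x,y:((x+.5)/5.5-.5+195,(y+.5)/5.5-.5+200)
np.set_printoptions(precision=1,suppress=True)
for n,p in dict(o1=(92,377),o2=(106,437),u=(455,278),l=(460,345)).items(): print(n,onz("top",*t(*p),42))
for n,p in dict(o1=(503,70),o2=(550,97)).items(): print("sc",n,onz("scene",*s(*p),42))
# holes both views
for a,b in(((165,385),(483,114)),((243,364),(433,157)),((321,343),(381,203))): print("hole",tri(t(*a),s(*b)), onz("top",*t(*a),42))
k=tri(t(638,286),s(127,138));h=tri(t(527,283),s(233,148));print("knob",k,"hub",h)
for p in((150,335),(258,405),(250,455),(145,395)): print("stop sc z40",onz("scene",*s(*p),40),"z0",onz("scene",*s(*p),0))
for p in((555,222),(592,325),(575,340)):print("stop top",onz("top",*t(*p),40))
```

```text
o1 [474.1  35.7  42. ]
o2 [444.6  28.2  42. ]
u [ 526.  -143.7   42. ]
l [ 492.7 -146.3   42. ]
sc o1 [448.3  29.3  42. ]
sc o2 [479.6  35.8  42. ]
hole (array([470.7,  -0.2,  43.7]), np.float64(0.5635172691642188)) [470.6  -0.4  42. ]
hole (array([481.6, -38.6,  44. ]), np.float64(0.43142876839173916)) [481.6 -38.9  42. ]
hole (array([492.6, -77.1,  43.7]), np.float64(0.4079444888671537)) [492.6 -77.4  42. ]
knob (array([ 511.7, -210.2,  174.5]), np.float64(0.5474188689662924)) hub (array([ 515. , -164.4,  145.6]), np.float64(1.2800387393632517))
stop sc z40 [ 496.9 -207.7   40. ] z0 [ 462.3 -192.9    0. ]
stop sc z40 [ 562.2 -190.4   40. ] z0 [ 530.9 -174.7    0. ]
stop sc z40 [ 584.1 -208.1   40. ] z0 [ 554.  -193.3    0. ]
stop sc z40 [ 526.9 -227.5   40. ] z0 [ 493.8 -213.7    0. ]
stop top [ 555.  -193.8   40. ]
stop top [ 503.8 -212.2   40. ]
stop top [ 496.2 -203.7   40. ]
```

Fixture yaw is about 15.9° and its origin about (517,-164). The rail's outer face is near (461.5,32), so it has about 44 mm to travel. The screw angle is about 1.97 rad and the knob about 175 mm up, both consistent with the given sizes. Moving to the outer side of the rail with the gripper shut.

Emit:
play_rows([
  [5, -6, 0, -1],
  [9.5, -10.5, 0, -2.6],
  [14, -15.5, 0, -2.6],
  [18, -20.5, 0, -2.6],
  [22.5, -25.5, 0, -2.6],
], hand=255, force=60)

```text
time: 0.72
ee_pos: [274.4, -257.7, 231.2]
orientation: [3.111, 0.434, 0.0]
ft_force: [0.2, -0.1, 0.4]
opening: 0.002
finger_force: 0.0
```

Emit:
play_rows([
  [4.5, -4.5, 0, 0],
  [9, -9, 0, 0],
  [13, -13.5, 0, 0],
  [17, -18, 0, 0],
  [21, -22, 0, 0],
])

```text
time: 1.35
ee_pos: [415.9, 11.8, 231.4]
orientation: [3.111, 0.437, 0.0]
ft_force: [0.6, -1.1, 1.1]
opening: -0.003
finger_force: 0.0
```

```bash
cat >> h.py <<'E'
from scipy.spatial.transform import Rotation as Ro
YAW=np.radians(15.9);O=np.array([517.3,-163.8]);FX=np.array([np.cos(YAW),np.sin(YAW)]);FY=np.array([-np.sin(YAW),np.cos(YAW)])
def to(p):
    s=robot.get_state();R=Ro.from_rotvec(s["orientation"]).as_matrix();print("shift cm",(R.T@(np.array(p)-s["ee_pos"])/10).round(2),"at",s["ee_pos"].round(1),"twist of tool x deg",np.degrees(np.arctan2(R[1,0],R[0,0])).round(1))
E
python3 -c "
from h import *
to([450.5,70.5,22])"
```

```text
shift cm [ 4.93 -4.69 20.94] at [415.9  11.8 231.4] twist of tool x deg 16.0
```

Emit:
play_rows([
  [3, -2.5, 3, 0],
  [4.9, -4.7, 8, 0],
  [4.9, -4.7, 13, 0],
  [4.9, -4.7, 17, 0],
  [4.9, -4.7, 20.9, 0],
])

```text
time: 1.98
ee_pos: [449.4, 68.4, 20.8]
orientation: [-3.111, -0.436, 0.001]
ft_force: [0.7, -0.7, 0.4]
opening: -0.002
finger_force: 0.0
```

Run:
```python
from h import *
im=robot.grab_frame("scene")[:,:,::-1];cv2.imwrite("pics/p2.png",cv2.resize(im[130:300,190:400],None,fx=3.5,fy=3.5,interpolation=cv2.INTER_CUBIC))
to([450.5,70.5,22]);print(robot.get_state()["ft_force"])
```

```text
shift cm [ 0.39 -0.13 -0.49] at [447.1  68.1  17.1] twist of tool x deg 15.9
[-6.28975808 -1.17305368 -3.45040605]
```

View pics/p2.png

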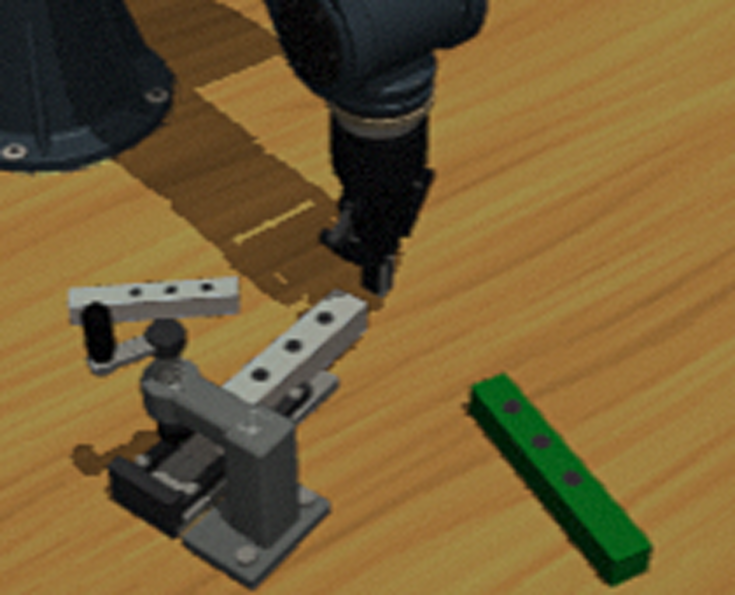

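The shut gripper stands just behind the rail's outer end, lined up with it. Pushing slowly.

Emit:
play_rows([
  [0.1, 0.5, 0, 0],
  [0.2, 1, -0.1, 0],
  [0.2, 1.5, -0.2, 0],
  [0.2, 2, -0.2, 0],
  [0.2, 2.5, -0.2, 0],
])

```text
time: 2.65
ee_pos: [458.7, 44.5, 24.7]
orientation: [-3.111, -0.435, -0.001]
ft_force: [-1.5, 5.2, 3.0]
opening: 0.001
finger_force: 2.0
```

Emit:
play_rows([
  [0, 0.4, 0, 0],
  [0, 0.8, 0, 0],
  [0, 1.2, 0, 0],
  [0, 1.6, 0, 0],
  [0, 2, 0, 0],
])

```text
time: 3.28
ee_pos: [464.0, 25.3, 24.3]
orientation: [-3.111, -0.436, 0.0]
ft_force: [-0.9, 4.0, 3.0]
opening: -0.0
finger_force: 2.2
```

Run:
```python
from h import *
s=robot.get_state();d=s["ee_pos"][:2]-O;print("fx,fy",d@FX,d@FY,s["ee_pos"],s["ft_force"])
```

```text
fx,fy 0.574192895582593 196.50950014278507 [464.0166359   25.34860944  24.26756191] [-0.85159114  4.01872902  3.00114537]
```

Emit:
play_rows([
  [0, 0.3, 0, 0],
  [0, 0.6, 0, 0],
  [0, 0.9, 0, 0],
  [0, 1.2, 0, 0],
  [0, 1.5, 0, 0],
])

```text
time: 3.9
ee_pos: [468.1, 11.0, 24.3]
orientation: [-3.111, -0.436, 0.0]
ft_force: [-0.9, 3.6, 2.7]
opening: 0.005
finger_force: 2.0
```

Emit:
play_rows([
  [0, 0.12, 0, 0],
  [0, 0.25, 0, 0],
  [0, 0.37, 0, 0],
  [0, 0.5, 0, 0],
  [0, 0.6, 0, 0],
])

```text
time: 4.53
ee_pos: [469.8, 5.3, 24.3]
orientation: [-3.111, -0.436, -0.0]
ft_force: [-0.2, 3.8, 1.9]
opening: 0.002
finger_force: 1.9
```

Emit:
play_rows([
  [0, 0.06, 0, 0],
  [0, 0.12, 0, 0],
  [0, 0.18, 0, 0],
  [0, 0.24, 0, 0],
  [0, 0.3, 0, 0],
])

```text
time: 5.15
ee_pos: [470.6, 2.4, 24.3]
orientation: [3.111, 0.436, -0.0]
ft_force: [-0.5, 3.6, 1.3]
opening: 0.001
finger_force: 1.9
```

Emit:
play_rows([
  [0, 0.05, 0, 0],
  [0, 0.1, 0, 0],
  [0, 0.15, 0, 0],
  [0, 0.2, 0, 0],
  [0, 0.2, 0, 0],
])

```text
time: 5.78
ee_pos: [471.0, 1.0, 24.3]
orientation: [-3.111, -0.435, 0.0]
ft_force: [-1.7, 9.2, 3.6]
opening: 0.0
finger_force: 4.5
```

Emit:
play_rows([
  [0, 0.02, 0, 0],
  [0, 0.05, 0, 0],
  [0, 0.07, 0, 0],
  [0, 0.1, 0, 0],
  [0, 0.1, 0, 0],
])

```text
time: 6.4
ee_pos: [470.9, 0.8, 24.3]
orientation: [-3.11, -0.435, 0.001]
ft_force: [-2.1, 17.8, 4.3]
opening: -0.001
finger_force: 8.7
```

Run:
```python
from h import *
s=robot.get_state();d=s["ee_pos"][:2]-O;print("fx,fy",d@FX,d@FY,s["ee_pos"],s["ft_force"])
```

```text
fx,fy 0.5100574793951956 171.0089069839691 [470.9410768    0.8060651   24.27278089] [-2.07415715 17.75239387  4.28741523]
```

The force rises with no further motion, so the rail is home. Backing off and rising.

Emit:
play_rows([
  [0, -0.5, 0, 0],
  [0, -2, 0, 0],
  [0, -3.5, -1, 0],
  [0, -4, -5, 0],
  [0, -4, -10, 0],
], hand=135, force=50)

```text
time: 7.02
ee_pos: [459.9, 38.3, 125.5]
orientation: [3.111, 0.436, -0.002]
ft_force: [0.6, -1.3, -0.2]
opening: 0.471
finger_force: 0.0
```

Emit:
play_rows([
  [0, 0, -5, -10],
  [0, 0, -10, -20],
  [0, 0, -14, -30],
  [0, 0, -14, -40],
  [0, 0, -14, -50],
])

```text
time: 7.65
ee_pos: [460.4, 37.9, 265.4]
orientation: [2.63, 1.716, 0.002]
ft_force: [0.2, -0.3, 0.5]
opening: 0.47
finger_force: 0.0
```

Run:
```python
from h import *
for n,b in(("top",(165,255,250,380)),("scene",(200,305,195,310))):
    im=robot.grab_frame(n)[:,:,::-1];f=6 if n=="top" else 5.5
    cv2.imwrite(f"pics/h_{n}.png",cv2.convertScaleAbs(cv2.resize(im[b[0]:b[1],b[2]:b[3]],None,fx=f,fy=f,interpolation=cv2.INTER_CUBIC),alpha=1.3))
s=robot.get_state();print(s["ee_pos"],s["joint_pos"],s["opening"],s["ft_force"])
```

```text
[460.32452201  37.95256524 264.9179195 ] [-1.83686139e-02  1.51124317e-01  1.82653472e+00 -4.06233833e-04
  1.16305751e+00  3.99952533e-01] 0.4707804213623258 [ 0.10624686 -0.30632498 -0.55366353]
```

View pics/h_top.png

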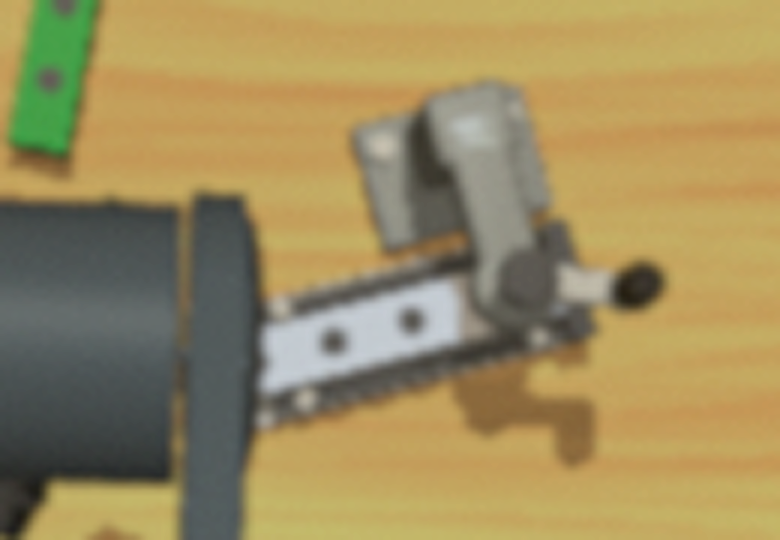

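View pics/h_scene.png

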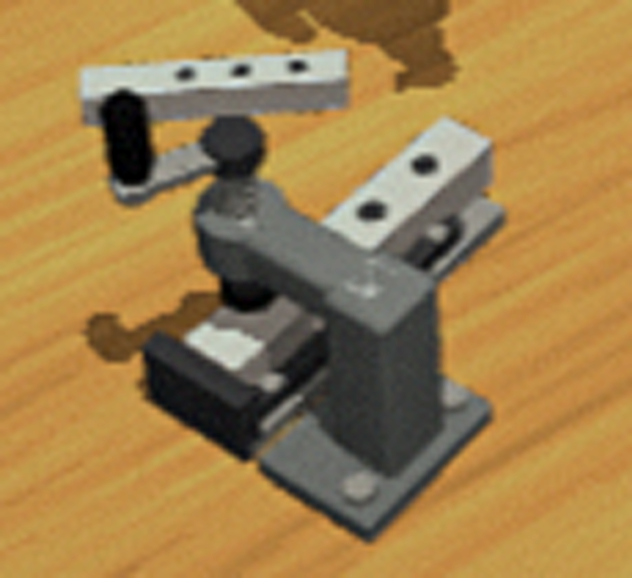

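The rail sits against the stop, with bright metal showing right up to the stop at about (225,345) in the scene crop. Its holes are now at (334,342) and (412,321) in the top crop. The grip hasn't moved.

Run:
```python
from h import *
t=lambda x,y:((x+.5)/6-.5+250,(y+.5)/6-.5+165)
s=lambda x,y:((x+.5)/5.5-.5+195,(y+.5)/5.5-.5+200)
for (a,b),yf in zip((((334,342),(425,163)),((412,321),(372,211))),(86.5,46.5)):
    p,e=tri(t(*a),s(*b));print(p,e,"origin",p[:2]-yf*FY)
k,e=tri(t(638,286),s(127,138))
for p in((233,148),(233,118)):print(onz("scene",*s(*p),150),tri(t(527,283),s(*p)))
d=k[:2]-O;print(d@FX,d@FY)
to([k[0],k[1],165])
```

```text
[498.87593934 -70.73341552  70.84499377] 26.951963288207168 origin [ 522.57341176 -153.9240388 ]
[ 509.57808093 -108.42957374   69.91603627] 27.030693116995838 origin [ 522.3171846  -153.15054463]
[ 519.73459192 -166.06162367  150.        ] (array([ 515.02525346, -164.38469905,  145.55144357]), np.float64(1.2800387393632517))
[ 503.38532988 -156.04524243  150.        ] (array([ 513.7089068 , -162.14773526,  160.76897846]), np.float64(1.4936319911600409))
-18.154787023410407 -43.123784893543586
shift cm [-20.6   14.76  10.01] at [460.3  38.  264.9] twist of tool x deg 66.0
```

Run:
```python
from h import *
t=lambda x,y:((x+.5)/6-.5+250,(y+.5)/6-.5+165)
s=lambda x,y:((x+.5)/5.5-.5+195,(y+.5)/5.5-.5+200)
p,e=tri(t(334,342),s(372,211));print(p,e,"origin",p[:2]-86.5*FY)
p=onz("top",*t(412,321),43.7);print(p,p[:2]-46.5*FY)
for c in((447,118),(493,148)):
    p=onz("scene",*s(*c),43.7)[:2];print("corner",p)
```

```text
[493.43552866 -83.33551582  42.63370648] 1.029650256799008 origin [ 517.13300108 -166.52613909]
[ 504.09374871 -122.26403759   43.7       ] [ 516.83285238 -166.98500848]
corner [462.35541594 -16.12149923]
corner [494.09324596 -10.86049836]
```

Emit:
play_rows([
  [-4, 3, 0, 0],
  [-8.5, 6, 0, 0],
  [-13, 9.2, 0, 0],
  [-17, 12.2, 0, 0],
  [-20.6, 14.8, 0, 0],
])

```text
time: 8.38
ee_pos: [511.6, -212.3, 264.5]
orientation: [2.64, 1.702, -0.0]
ft_force: [0.7, 1.7, 0.3]
opening: 0.475
finger_force: 0.0
```

Emit:
play_rows([
  [0, 0, 0, 0],
  [0, 0, 0, 0],
  [0, 0, 1.5, 0],
  [0, 0, 3, 0],
  [0, 0, 4.5, 0],
])

```text
time: 9.0
ee_pos: [511.3, -209.8, 217.9]
orientation: [-2.635, -1.71, 0.001]
ft_force: [0.2, -0.2, -0.3]
opening: 0.469
finger_force: 0.0
```

Run:
```python
from h import *
im=robot.grab_frame("scene")[:,:,::-1];cv2.imwrite("pics/k.png",cv2.resize(im[160:300,170:310],None,fx=4,fy=4,interpolation=cv2.INTER_CUBIC))
to([511.7,-210.2,160])
```

```text
shift cm [-0.02  0.15  5.59] at [ 510.6 -209.5  216. ] twist of tool x deg 66.0
```

View pics/k.png

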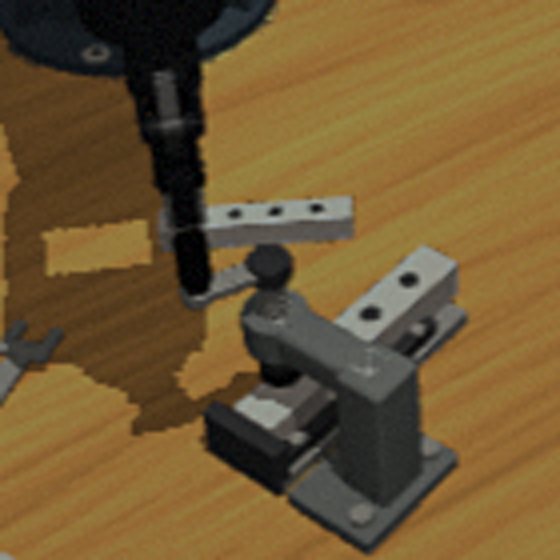

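The gripper is straight above the grip, which is at about (193,265) in the crop. Going down and closing.

Emit:
play_rows([
  [0, 0.1, 1.5, 0],
  [0, 0.1, 3, 0],
  [0, 0.1, 4.5, 0],
  [0, 0.1, 5.6, 0],
  [0, 0.1, 5.6, 0],
])

```text
time: 9.68
ee_pos: [512.2, -210.6, 162.4]
orientation: [-2.635, -1.709, 0.001]
ft_force: [-0.6, -0.1, -0.5]
opening: 0.474
finger_force: 0.0
```

Emit:
play_rows([
  [0, 0, 0, 0],
  [0, 0, 0, 0],
  [0, 0, 0, 0],
  [0, 0, 0, 0],
  [0, 0, 0, 0],
], hand=255, force=40)

```text
time: 10.3
ee_pos: [512.4, -210.7, 163.9]
orientation: [2.636, 1.71, 0.0]
ft_force: [-4.5, 1.5, 5.7]
opening: 0.216
finger_force: 39.3
```

```bash
cat >> h.py <<'E'
def rows(p0,step,n=5,r=4.5):
    P=np.radians(p0);out=[]
    for i in range(1,n+1):
        a=np.radians(step*i/n);out.append([round(r*(np.cos(P+a)-np.cos(P)),2),round(r*(np.sin(P+a)-np.sin(P)),2),round(.318*a,2),0])
    return out
E
python3 - <<'E'
from h import *
for k in range(9): print(162+40*k,rows(162+40*k,40))
s=robot.get_state();print(s["ee_pos"],s["ft_force"])
E
```

```text
162 [[np.float64(-0.15), np.float64(-0.61), np.float64(0.04), 0], [np.float64(-0.22), np.float64(-1.23), np.float64(0.09), 0], [np.float64(-0.2), np.float64(-1.86), np.float64(0.13), 0], [np.float64(-0.09), np.float64(-2.48), np.float64(0.18), 0], [np.float64(0.11), np.float64(-3.08), np.float64(0.22), 0]]
202 [[np.float64(0.28), np.float64(-0.56), np.float64(0.04), 0], [np.float64(0.63), np.float64(-1.08), np.float64(0.09), 0], [np.float64(1.05), np.float64(-1.55), np.float64(0.13), 0], [np.float64(1.53), np.float64(-1.95), np.float64(0.18), 0], [np.float64(2.06), np.float64(-2.29), np.float64(0.22), 0]]
242 [[np.float64(0.57), np.float64(-0.26), np.float64(0.04), 0], [np.float64(1.18), np.float64(-0.43), np.float64(0.09), 0], [np.float64(1.8), np.float64(-0.52), np.float64(0.13), 0], [np.float64(2.43), np.float64(-0.52), np.float64(0.18), 0], [np.float64(3.05), np.float64(-0.43), np.float64(0.22), 0]]
282 [[np.float64(0.6), np.float64(0.17), np.float64(0.04), 0], [np.float64(1.18), np.float64(0.43), np.float64(0.09), 0], [np.float64(1.71), np.float64(0.76), np.float64(0.13), 0], [n
[... 1019 characters left out ...]
0]]
442 [[np.float64(-0.63), np.float64(0.04), np.float64(0.04), 0], [np.float64(-1.25), np.float64(0.0), np.float64(0.09), 0], [np.float64(-1.87), np.float64(-0.13), np.float64(0.13), 0], [np.float64(-2.46), np.float64(-0.35), np.float64(0.18), 0], [np.float64(-3.01), np.float64(-0.64), np.float64(0.22), 0]]
482 [[np.float64(-0.51), np.float64(-0.37), np.float64(0.04), 0], [np.float64(-0.96), np.float64(-0.81), np.float64(0.09), 0], [np.float64(-1.35), np.float64(-1.3), np.float64(0.13), 0], [np.float64(-1.66), np.float64(-1.84), np.float64(0.18), 0], [np.float64(-1.9), np.float64(-2.43), np.float64(0.22), 0]]
[ 512.43385627 -210.71264045  163.87781765] [-4.54891267  1.4635837   5.69342307]
```

Emit:
play_rows([
  [-0.15, -0.61, 0.04, 0],
  [-0.22, -1.23, 0.09, 0],
  [-0.2, -1.86, 0.13, 0],
  [-0.09, -2.48, 0.18, 0],
  [0.11, -3.08, 0.22, 0],
])

```text
time: 10.92
ee_pos: [486.4, -198.5, 162.0]
orientation: [2.631, 1.707, 0.004]
ft_force: [6.4, -5.4, -1.8]
opening: 0.219
finger_force: 39.2
```

Emit:
play_rows([
  [0.28, -0.56, 0.04, 0],
  [0.63, -1.08, 0.09, 0],
  [1.05, -1.55, 0.13, 0],
  [1.53, -1.95, 0.18, 0],
  [2.06, -2.29, 0.22, 0],
])

```text
time: 11.55
ee_pos: [472.8, -170.4, 159.7]
orientation: [2.632, 1.708, 0.0]
ft_force: [-1.3, -7.7, 1.8]
opening: 0.218
finger_force: 39.6
```

```bash
cat >> h.py <<'E'
def feel(C=(517.,-166.)):
    s=robot.get_state();d=s["ee_pos"][:2]-np.array(C);r=np.hypot(*d);n=d/r;t=np.array([n[1],-n[0]]);f=s["ft_force"]
    print("r",r.round(1),"q",np.round(YAW-np.arctan2(d[1],d[0]),3),"z",s["ee_pos"][2].round(1),"resist",(-f[:2]@t).round(2),"radial out",(f[:2]@n).round(2),"fz",f[2].round(1),s["time"])
E
python3 -c "from h import *;feel()"
```

```text
r 44.4 q 3.319 z 159.7 resist 7.57 radial out 2.11 fz 1.8 11.55
```

Emit:
play_rows([
  [0.57, -0.26, 0.04, 0],
  [1.18, -0.43, 0.09, 0],
  [1.8, -0.52, 0.13, 0],
  [2.43, -0.52, 0.18, 0],
  [3.05, -0.43, 0.22, 0],
])

```text
time: 12.18
ee_pos: [480.6, -140.2, 157.3]
orientation: [2.634, 1.709, -0.002]
ft_force: [-7.5, -5.6, 6.7]
opening: 0.219
finger_force: 40.1
```

```bash
python3 -c "from h import *;feel()"
```

```text
r 44.6 q -2.248 z 157.3 resist 8.86 radial out 2.87 fz 6.7 12.175
```

Emit:
play_rows([
  [0.6, 0.17, 0.04, 0],
  [1.18, 0.43, 0.09, 0],
  [1.71, 0.76, 0.13, 0],
  [2.19, 1.16, 0.18, 0],
  [2.61, 1.63, 0.22, 0],
])

```text
time: 12.8
ee_pos: [505.8, -122.4, 155.1]
orientation: [-2.635, -1.71, 0.002]
ft_force: [-7.0, -1.0, 8.9]
opening: 0.225
finger_force: 40.4
```

```bash
python3 -c "from h import *;feel()"
```

```text
r 45.0 q -1.544 z 155.1 resist 7.06 radial out 0.81 fz 8.9 12.8
```

Emit:
play_rows([
  [0.35, 0.52, 0.04, 0],
  [0.63, 1.08, 0.08, 0],
  [0.82, 1.68, 0.11, 0],
  [0.93, 2.3, 0.15, 0],
  [0.95, 2.93, 0.18, 0],
])

```text
time: 13.42
ee_pos: [536.4, -125.0, 152.9]
orientation: [-2.634, -1.709, 0.001]
ft_force: [-7.7, 4.2, 7.3]
opening: 0.214
finger_force: 40.2
```

```bash
python3 -c "from h import *;feel()"
```

```text
r 45.3 q -0.852 z 152.9 resist 8.8 radial out 0.51 fz 7.3 13.425
```

Emit:
play_rows([
  [-0.07, 0.62, 0.04, 0],
  [-0.22, 1.23, 0.08, 0],
  [-0.45, 1.82, 0.12, 0],
  [-0.77, 2.36, 0.16, 0],
  [-1.15, 2.85, 0.21, 0],
])

```text
time: 14.05
ee_pos: [558.2, -146.7, 150.7]
orientation: [-2.634, -1.709, -0.001]
ft_force: [-3.3, 7.3, 3.6]
opening: 0.22
finger_force: 39.9
```

```bash
python3 -c "from h import *;feel()"
```

```text
r 45.5 q -0.161 z 150.7 resist 7.98 radial out 0.14 fz 3.6 14.05
```

Emit:
play_rows([
  [-0.45, 0.44, 0.04, 0],
  [-0.96, 0.81, 0.09, 0],
  [-1.51, 1.1, 0.13, 0],
  [-2.1, 1.31, 0.18, 0],
  [-2.72, 1.45, 0.22, 0],
])

```text
time: 14.68
ee_pos: [561.0, -177.5, 148.6]
orientation: [-2.635, -1.709, -0.003]
ft_force: [1.3, 8.7, 0.8]
opening: 0.219
finger_force: 39.5
```

```bash
python3 -c "from h import *;feel()"
```

```text
r 45.5 q 0.533 z 148.6 resist 8.75 radial out -0.92 fz 0.8 14.675
```

Emit:
play_rows([
  [-0.63, 0.04, 0.04, 0],
  [-1.25, 0, 0.09, 0],
  [-1.87, -0.13, 0.13, 0],
  [-2.46, -0.35, 0.18, 0],
  [-3.01, -0.64, 0.22, 0],
])

```text
time: 15.3
ee_pos: [543.6, -202.7, 146.5]
orientation: [2.635, 1.709, 0.005]
ft_force: [6.9, 8.0, -3.1]
opening: 0.22
finger_force: 39.3
```

```bash
python3 -c "from h import *;feel()"
```

```text
r 45.3 q 1.222 z 146.5 resist 10.28 radial out -2.4 fz -3.1 15.3
```

Emit:
play_rows([
  [-0.27, -0.17, 0.02, 0],
  [-0.51, -0.37, 0.04, 0],
  [-0.75, -0.58, 0.06, 0],
  [-0.96, -0.81, 0.08, 0],
  [-1.17, -1.05, 0.1, 0],
])

```text
time: 15.92
ee_pos: [529.8, -209.3, 145.5]
orientation: [2.634, 1.708, 0.006]
ft_force: [11.1, 5.9, -5.5]
opening: 0.222
finger_force: 39.1
```

```bash
python3 -c "
from h import *;feel()
print(np.array(rows(502,20)).tolist());print(np.array(rows(522,20)).tolist())"
```

```text
r 45.2 q 1.561 z 145.5 resist 12.36 radial out -2.54 fz -5.5 15.925
[[-0.18, -0.25, 0.02, 0.0], [-0.35, -0.52, 0.04, 0.0], [-0.5, -0.8, 0.07, 0.0], [-0.63, -1.08, 0.09, 0.0], [-0.73, -1.38, 0.11, 0.0]]
[[-0.09, -0.3, 0.02, 0.0], [-0.15, -0.61, 0.04, 0.0], [-0.2, -0.92, 0.07, 0.0], [-0.22, -1.23, 0.09, 0.0], [-0.22, -1.55, 0.11, 0.0]]
```

Contact was at about q = 7.1 and the resistance is now roughly 4 N above free. One more small turn of 16°.

Emit:
play_rows([
  [-0.18, -0.25, 0.02, 0],
  [-0.35, -0.52, 0.04, 0],
  [-0.5, -0.8, 0.06, 0],
  [-0.6, -1, 0.08, 0],
  [-0.63, -1.08, 0.08, 0],
])

```text
time: 16.55
ee_pos: [517.7, -211.0, 144.7]
orientation: [2.633, 1.707, 0.007]
ft_force: [13.7, 2.2, -7.7]
opening: 0.218
finger_force: 39.2
```

```bash
python3 -c "
from h import *;feel()"
```

```text
r 45.0 q 1.832 z 144.7 resist 13.76 radial out -1.96 fz -7.7 16.55
```

The rise is about 5.4 N, or about 75 N at the pad. Releasing and rising.

Emit:
play_rows([
  [0, 0, 0, 0],
  [0, 0, 0, 0],
  [0, 0, 0, 0],
  [0, 0, -0.5, 0],
  [0, 0, -2, 0],
], hand=130)

```text
time: 17.18
ee_pos: [515.2, -210.9, 164.7]
orientation: [-2.635, -1.709, 0.001]
ft_force: [-0.6, -0.7, -0.2]
opening: 0.493
finger_force: 0.0
```

Emit:
play_rows([
  [0, 0, -2, 0],
  [0, 0, -4, 0],
  [0, 0, -6, 0],
  [0, 0, -8, 0],
  [0, 0, -8, 0],
])

```text
time: 17.8
ee_pos: [516.2, -211.4, 246.5]
orientation: [2.633, 1.708, 0.003]
ft_force: [-1.0, -0.2, -0.4]
opening: 0.492
finger_force: 0.0
```

Run:
```python
from h import *
im=robot.grab_frame("scene")[:,:,::-1];cv2.imwrite("pics/end.png",cv2.resize(im[160:300,170:310],None,fx=4,fy=4,interpolation=cv2.INTER_CUBIC))
s=robot.get_state();print(s["ee_pos"],s["ft_force"],s["opening"])
```

```text
[ 515.69196645 -211.12547903  245.16522353] [ 0.20859043  0.43445599 -0.17570286] 0.4918352097303969
```

View pics/end.png

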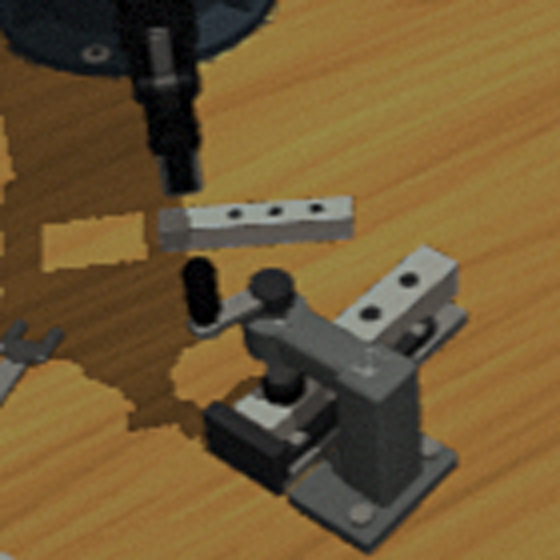

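The pad is down on the rail at about (285,385), the rail is still home, and the grip at (203,290) is free of the gripper. Handing in.

```bash
python3 -c "
from rig import robot
print(robot.finish_job())"
```

```text
the job is handed in; nothing more can be done
None
```

I pushed the rail home against the stop, snugged the clamp to about 75 N at the pad (judged from grip force), released the crank and handed the job in after about 18 s; no verdict was returned.

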